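# Open a vial block heater by its twin-key lid latch

## Robot

A 7-joint arm with a two-finger parallel gripper is mounted at the origin on a cart in front of the work surface, level with it; the furniture and walls round the work are solid. World frame = base frame: x ahead of the robot, y to its left, z up, the work surface at z = 0. Lengths are in mm, angles in rad, forces in N, time in s.
With the tool pointing down it reaches from about 425 to 1025 mm from the base axis. Payload 9.4 kg.
Tool frame: the origin (TCP) lies between the finger pads; the fingertips stand 17 mm ahead of it and the grasp point (between the pads) lies 2 mm behind it; z points along the fingers, y is the line along which they close (so a half turn about z gives the same grasp; the last joint's range is limited). The gripper opens to 85 mm and grips with 20 to 120 N. Pads are 22 mm wide; open, the fingers measure 114 mm over their backs; the gripper's body (76 mm by 85 mm) begins 54 mm behind the grasp point. The pads swing forward as they close: fully open they stand 13 mm farther back than shut.
Start: joints at [1.109, 0.599, -0.003, 1.599, 0.002, 0.943, -0.08], TCP at [272.137, -671.986, 248.275] pointing down, gripper open.
Joint ranges: [-2.57, 2.57], [-0.35, 1.97], [-1.29, 1.29], [0.11, 2.56], [-1.05, 4.19], [0.11, 1.86], [-2.63, 2.63]. Speed limits (rad/s): [2.22, 2.22, 3.01, 3.01, 3.14, 3.14, 3.14].

## Interface

Orientations are given as a rotation vector (axis times angle).
In Python, from bench import manip, viewer gives the robot as it stands.
- The arm moves only by the shell command python3 -m crank 'ROWS' [FORCE]. ROWS is a JSON object of lists of equal length, an entry for each row: "fingers": the opening, from -1 (shut) to 1 (fully open); "slide": the shift along the world's x, y, z in m, a list of three; "yaw": the turn about the world's z in rad. A call has exactly 8 rows; each row is the pose to reach, as a shift and turn from the pose commanded when the call began; what a row does not reach only later rows make up. A row lasts 1/8 s, in which the tool goes at most 62.5 mm and 10.7 degrees, less where a joint would pass 70% of its speed; a pose out of reach is approached as far as the arm can. A call with a gripper value outside its range is refused whole. The fingers move at their own pace and stop on an object; FORCE is the grip in N (left out, the last holds). Time passes only in rows, so rows that repeat a pose let the fingers close, or fill a call up. It gives the time, the measured TCP pose, the force, the opening and the grip force at its end, in the units of the state.
- manip.read_state(): the state, without advancing time (a new reading comes with each control period).
- viewer.capture(name): name is "side" or "top"; returns (picture, depth): 480x640x3 uint8, red, green, blue; 480x640 float32, mm along the optical axis (not along the pixel's ray), 0 where there is no reading.
- viewer.camera_params(name): a dict with "K" (3x3 intrinsics, pixels), "R" (3x3) and "t" (3): a world point X has camera coordinates R X + t. Camera axes: x right, y down, z forward; pixel columns grow to the right and rows downward; lengths in mm; the calibration is good to about 2 mm. A picture is of the moment at which its call begins. camera_params takes no time and is no camera call.
- manip.sign_off(): hands the job in; it is judged then, once.
Trained networks look in the newest picture that a camera, given by its name, has taken for a name from the list of things; names that differ only in an ending like _2 or _b are one class to them, and where a whole thing is asked for, a point or a joint stands for the part that bears it (a point fixed in the world has none). Each returns a list of dicts, best first, with "score" (0 to 1); they miss things now and then, are a little off and sometimes report something else, mostly with a low value. They report only what shows in the picture. A call takes as long as a camera call.
- viewer.look_for(name, camera): "extent" ([left, top, right, bottom] in pixels, round what is visible of it).
- viewer.spot_point(name, camera): "location" ([row, column] in pixels: a listed point, or the origin of a listed thing).
The state is a dict: "time_s": time; "q": joint angles; "joint_velocities": joint speeds; "effort": joint torques, N m; "tcp_pos": TCP position; "eef_rot": TCP orientation; "contact_force": force on the tool from outside, world axes, zero at the start; "torque": the same for the moment, N m; "width": opening from 0.0 (shut) to 1.0 (fully open); "gripper_force": force on a finger pad.
Only numpy, scipy, OpenCV 4.12 (cv2) and the standard library are available. Lean on these libraries where they do the work, as an engineer would, in place of code of your own. Each camera call takes 0.05 s, during which the arm holds its last target. There are 200 camera calls.

## Task

Open the block heater so that its vials can be reached. Nothing is to be gripped or lifted: press the two release keys on its front deck right down together, one fingertip on each, and keep them down until the lid has sprung up and stopped half open; then let the keys come back up and gently push the lid's front edge backwards with the fingers until the lid goes over and rests fully open. Leave the vials and the things standing beside the heater where they are.

Things in the scene. Friction and masses are not known exactly. Their poses are not given: they have to be found in the camera images.
- heater: Vial block heater, white, 210 mm front to back (x), 170 wide (y), 90 high, fixed. Origin: centre of its underside; x to its back, y to its left. Front face with display at x = -105 mm; front deck z = 74 under two keys; behind it a metal block (top z = 88) with wells and upright vials reaching z = 117, under a clear hood lid with a grey rim (lid top z = 133 when shut).
- key_left_pad (a point): Middle of the top of the left key's grey ribbed thumb pad (heater x = -88, y = +31, z = 98 mm when up). Pad 24 mm wide (y) and 40 long, from 13 mm in front of this point to 27 behind it. Its hook, 28 to 45 mm behind this point, stands up to z = 127 and laps 5 mm over a ledge on the lid's front.
- key_right_pad (a point): The same point on the right key (heater x = -88, y = -31, z = 98 mm when up). The two keys stand side by side along the heater's y axis, 62 mm apart centre to centre.
- key_left (a joint): Angle of the left rocker key: 0 up, 0.26 rad fully down (pad 10 mm lower, hook swung 10 mm forward off the lid). Takes 1.5 N to start and 5 N to bottom out, springs back when let go, frees the lid from about 0.14 rad. Either key alone holds the lid: both must be down together.
- key_right (a joint): The same for the right key.
- lid (a joint): Angle of the lid: 0 shut and latched. With both hooks off, a sprung arm lifts it in about 2 s to 1.0 rad, where it stays. It weighs 160 g and swings freely from there; pushed past about 1.35 rad it goes over by its own weight to its stop at 1.9 rad and stays.
- lid_rim (a point): Middle of the front edge of the lid's grey bottom rim, 124 mm from the hinge axis; rim 136 mm wide, 8 thick, hood 36 high above it. In the heater's frame: shut x = -42, z = 97; half open (1.0 rad) x = 15, z = 201; upright x = 82, z = 221 mm. It moves up and back, away from fingers on the keys. Push it back along this arc: fingers moved level rub on it.
- lid_hinge (a point): Middle of the lid's hinge axis, which runs along the heater's y axis (heater x = 82, z = 97 mm).
- vial_a_mid (a point): Centre of a vial, 24 mm across, 74 mm high, standing loose in a well of the block under the lid. Leave it.
- vial_b_mid (a point): Centre of a vial, 24 mm across, 74 mm high, standing loose in a well of the block under the lid. Leave it.
- vial_c_mid (a point): Centre of a vial, 24 mm across, 74 mm high, standing loose in a well of the block under the lid. Leave it.
- beaker_mid (a point): Centre of a small clear beaker, 47 mm across, 58 mm high, loose on the bench to the right of the heater. Leave it.
- blue_cap_mid (a point): Centre of a loose ribbed screw cap, 36 mm across, 25 mm high, on the bench to the right of the heater. Leave it.
- bench_timer_mid (a point): Centre of a loose flat bench timer, 58 x 66 x 21 mm, on the bench to the left of the heater. Leave it.

How it is judged (in metres and radians):
On the way:
1. the fingers hold both keys down together while the lid springs up half open (value of joint each of key_left, key_right above 0.12 rad and value of joint lid above 0.8 rad and contact force between the fingers and heater above 1 N), for 0.3 s.
At the end, for the whole second after the job is handed in: The lid rests fully open (beyond 1.7 rad of 1.9), still, and both keys are back up (within 0.03 rad) (value of joint lid above 1.7 rad and value of joint each of key_left, key_right below 0.03 rad and velocity of joint lid between -0.05 and 0.05 rad/s); the robot touches nothing.
It fails at once if the open lid is gripped or forced: with the keys up, the fingers press on the heater with over 30 N (value of joint lid above 0.3 rad and value of joint each of key_left, key_right below 0.05 rad and contact force between the fingers and heater above 30 N).
It fails at once if a thing beside the heater is moved more than 20 mm or picked up (distance of any of beaker_mid, blue_cap_mid, bench_timer_mid from where it was at the start of the episode above 0.02 m).
It fails at once if a vial is lifted or shifted by more than 10 mm (distance of any of vial_a_mid, vial_b_mid, vial_c_mid from where it was at the start of the episode above 0.01 m).
It also fails if it takes over 43 s, if anything falls off the work surface, if the arm or the gripper's body presses on something with over 40 N, if the wrist force passes 120 N, or if a joint passes its speed limit or range.

## Working session

There is one attempt and no reset: what is moved stays moved. The work goes in short steps, Python scripts to look and compute and a shell command to move; the robot and the scene stay as the last step left them, time stands still between calls to the robot, and variables do not carry over. Pictures are saved under pics/ and viewed, at most 10 in all, crops included, and the job is handed in when it is done.

```bash
mkdir -p pics
cat > h.py <<'E'
import numpy as np,cv2
from bench import manip,viewer
def px2w(cam,row,col,d):
    p=viewer.camera_params(cam);K,R,t=map(np.array,(p["K"],p["R"],p["t"]))
    return R.T@(d*np.linalg.solve(K,[col,row,1])-t)
def ray_z(cam,row,col,z):
    a=px2w(cam,row,col,0.);b=px2w(cam,row,col,1000.)
    return a+(b-a)*(z-a[2])/(b[2]-a[2])
def w2px(cam,X):
    p=viewer.camera_params(cam);c=p["K"]@(np.array(p["R"])@X+p["t"]);return c[:2]/c[2]
E
cat > a.py <<'E'
from h import *
ims=[]
for c in("side","top"):
    im,d=viewer.capture(c);cv2.imwrite(f"pics/{c}0.png",im[:,:,::-1])
    for n in("key_left_pad","key_right_pad","lid_rim","lid_hinge","heater","beaker_mid","blue_cap_mid","bench_timer_mid"):
        for r in viewer.spot_point(n,c)[:2]:
            y,x=r["location"];dd=d[int(y),int(x)]
            z={"key_left_pad":98,"key_right_pad":98,"lid_rim":97,"lid_hinge":97,"heater":0}.get(n,20)
            print(c,n,round(r["score"],2),np.round([y,x]),np.round(px2w(c,y,x,dd)),np.round(ray_z(c,y,x,z)))
s=manip.read_state();print(s)
E
python3 a.py
```

```text
side key_left_pad 0.61 [202. 283.] [458. 237.  98.] [458. 237.  98.]
side key_right_pad 0.85 [220. 272.] [443. 171.  99.] [443. 172.  98.]
side lid_rim 0.92 [210. 301.] [498. 157. 132.] [495. 211.  97.]
side lid_hinge 0.6 [224. 362.] [612. 182.  88.] [611. 168.  97.]
side heater 0.95 [256. 320.] [534. 107.  67.] [533. 193.   0.]
side heater 0.21 [307. 307.] [515.  -6.  49.] [513.  45.   0.]
side beaker_mid 0.95 [304. 305.] [512. -10.  58.] [510.  30.  20.]
side beaker_mid 0.68 [295. 253.] [418.  46.  24.] [417.  51.  20.]
side blue_cap_mid 0.8 [295. 252.] [416.  47.  24.] [415.  51.  20.]
top key_left_pad 0.88 [287. 285.] [450. 239.  95.] [450. 238.  98.]
top key_right_pad 0.84 [291. 317.] [442. 178.  99.] [442. 178.  98.]
top lid_rim 0.64 [265. 308.] [492. 196.  86.] [491. 196.  97.]
top heater 0.58 [251. 313.] [512. 185. 133.] [533. 191.   0.]
top beaker_mid 0.85 [256. 394.] [521.  19.   5.] [519.  21.  20.]
top blue_cap_mid 0.55 [304. 375.] [421.  63.  25.] [421.  62.  20.]
top bench_timer_mid 0.59 [258. 392.] [518.  22.   0.] [515.  25.  20.]
{'time_s': 0.9, 'q': array([ 1.10927531,  0.59927787, -0.00250166,  1.59940453,  0.00175838,
        0.94290702, -0.07976994]), 'joint_velocities': array([-1.93435008e-03, -1.51050924e-03, -5.89512846e-04,  2.53130897e-05,
        7.35382927e-04, -1.55116246e-03,  1.18628406e-04]), 'effort': array([-2.62474305e-04, -7.76196384e+01,  1.56352982e+00, -2.58377767e+01,
        1.24146315e-02,  1.95600747e-03, -1.74782343e-05]), 'tcp_pos': array([ 272.16251477, -671.97077742,  248.28907241]), 'eef_rot': array([ 3.08360123e+00,  6.00795220e-01, -1.58077102e-05]), 'contact_force': array([-0.55801811,  0.13130215, -0.65594576]), 'torque': array([ 0.03545285, -0.01250913,  0.04469791]), 'gripper_force': 0.0, 'width': 1.001795401462475}
```

View pics/side0.png

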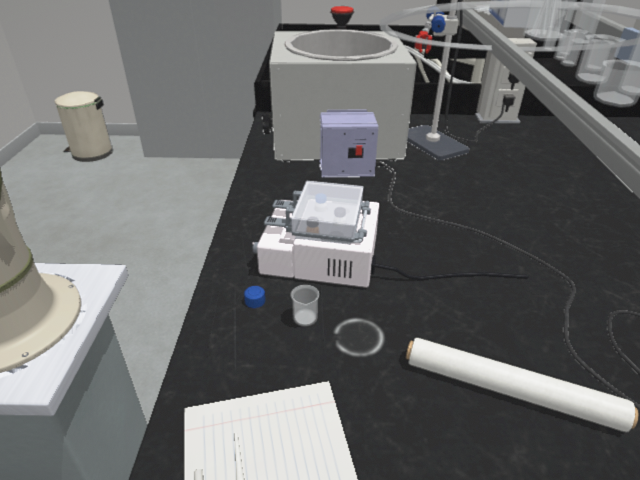

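View pics/top0.png

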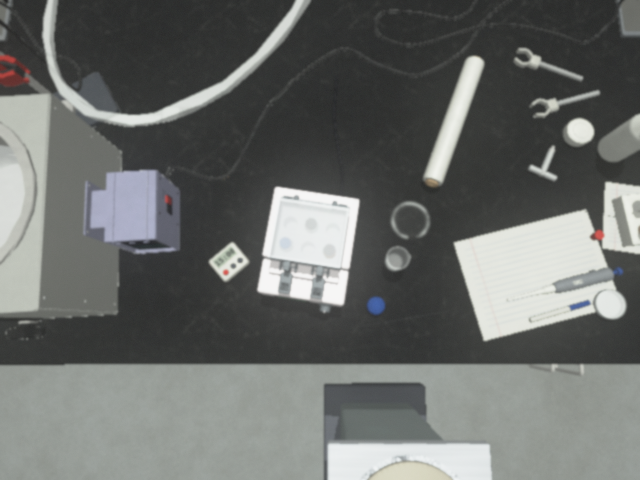

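```bash
python3 -m crank '{"fingers":[0.12,0.12,0.12,0.12,0.12,0.12,0.12,0.12],"slide":[[0.028,0.055,0],[0.056,0.11,0],[0.084,0.165,0],[0.112,0.22,0],[0.14,0.275,0],[0.168,0.33,0],[0.196,0.385,0],[0.224,0.44,0]],"yaw":[-0.07,-0.14,-0.21,-0.28,-0.35,-0.42,-0.49,-0.55]}' 40
```

```text
time_s: 1.9
tcp_pos: [497.1, -230.2, 248.6]
eef_rot: [3.13, -0.263, 0.001]
contact_force: [0.8, -0.2, -0.8]
width: 0.56
gripper_force: 0.0
```

```bash
python3 -m crank '{"fingers":[0.12,0.12,0.12,0.12,0.12,0.12,0.12,0.12],"slide":[[-0.006,0.055,0],[-0.012,0.11,0],[-0.018,0.165,0],[-0.025,0.22,0],[-0.032,0.275,0],[-0.039,0.33,0],[-0.046,0.385,-0.02],[-0.053,0.437,-0.06]],"yaw":[0,0,0,0,0,0,0,0]}'
cat > b.py <<'E'
from h import *
import sys
t=sys.argv[1]
s=manip.read_state();print(s["time_s"],s["tcp_pos"],s["contact_force"],s["width"])
for c,(u,v) in (("side",(280,210)),("top",(305,285))):
    im,d=viewer.capture(c)
    cr=im[max(v-90,0):v+90,u-120:u+120,::-1];cv2.imwrite(f"pics/{c}{t}.png",cv2.resize(cr,None,fx=3,fy=3,interpolation=cv2.INTER_CUBIC))
    for n in sys.argv[2:]:
        for r in viewer.spot_point(n,c)[:1]:
            y,x=r["location"];print(c,n,round(r["score"],2),np.round([y,x]),np.round(px2w(c,y,x,d[int(y),int(x)])),np.round(ray_z(c,y,x,98)))
E
python3 b.py 1 key_left_pad key_right_pad
```

```text
time_s: 2.9
tcp_pos: [444.3, 204.9, 191.1]
eef_rot: [-3.128, 0.258, -0.006]
contact_force: [1.0, 0.3, -1.2]
width: 0.558
gripper_force: 0.0
2.9 [444.25111852 204.91122566 191.12116465] [ 0.97234638  0.28413762 -1.24290354] 0.5575058246103918
side key_left_pad 0.49 [205. 281.] [455. 229.  96.] [456. 226.  98.]
side key_right_pad 0.69 [218. 269.] [436. 184.  96.] [436. 181.  98.]
```

View pics/side1.png

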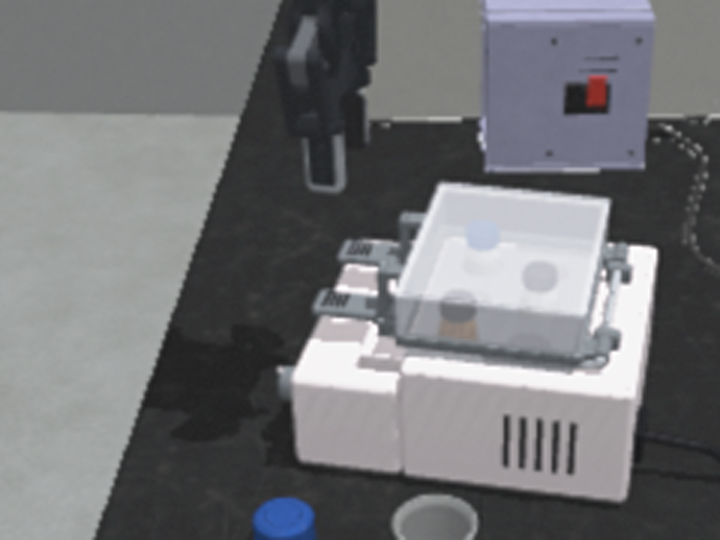

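```bash
python3 -m crank '{"fingers":[0.12,0.12,0.12,0.12,0.12,0.12,0.12,0.12],"slide":[[0,0.001,-0.015],[0,0.001,-0.03],[0,0.001,-0.045],[0,0.001,-0.055],[0,0.001,-0.062],[0,0.001,-0.066],[0,0.001,-0.068],[0,0.001,-0.068]],"yaw":[0,0,0,0,0,0,0,0]}'
python3 b.py 2
```

```text
time_s: 4.2
tcp_pos: [443.5, 203.3, 122.4]
eef_rot: [-3.131, 0.259, -0.0]
contact_force: [0.3, 0.4, -0.1]
width: 0.559
gripper_force: 0.0
4.2 [443.52993055 203.31984063 122.44321211] [ 0.26306025  0.42316343 -0.10064107] 0.5589779924214688
```

View pics/side2.png

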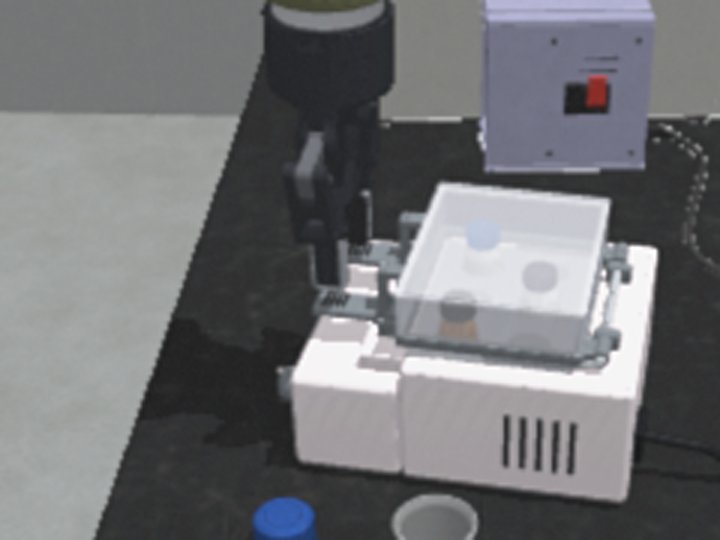

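```bash
python3 -m crank '{"fingers":[0.12,0.12,0.12,0.12,0.12,0.12,0.12,0.12],"slide":[[0,0.003,-0.004],[0,0.003,-0.008],[0,0.003,-0.011],[0,0.003,-0.013],[0,0.003,-0.014],[0,0.003,-0.015],[0,0.003,-0.015],[0,0.003,-0.015]],"yaw":[0,0,0,0,0,0,0,0]}'
```

```text
time_s: 5.3
tcp_pos: [441.8, 206.6, 107.4]
eef_rot: [3.131, -0.257, -0.004]
contact_force: [-6.0, 2.8, 7.6]
width: 0.56
gripper_force: 4.8
```

```bash
python3 -m crank '{"fingers":[0.12,0.12,0.12,0.12,0.12,0.12,0.12,0.12],"slide":[[0,0,-0.002],[0,0,-0.004],[0,0,-0.005],[0,0,-0.006],[0,0,-0.006],[0,0,-0.006],[0,0,-0.006],[0,0,-0.006]],"yaw":[0,0,0,0,0,0,0,0]}';python3 b.py 3
```

```text
time_s: 6.3
tcp_pos: [440.9, 206.8, 102.3]
eef_rot: [3.131, -0.256, -0.005]
contact_force: [-12.2, 2.7, 26.6]
width: 0.556
gripper_force: 14.7
6.3 [440.86300559 206.77869479 102.32795606] [-12.18613324   2.72136889  26.61077619] 0.5564759019183089
```

View pics/side3.png

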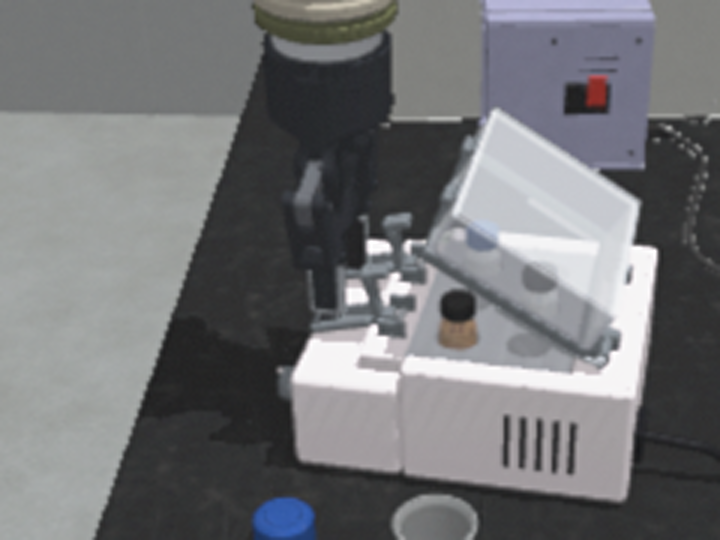

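Keys are bottomed and the lid is rising (about half way; front rim at crop (425,250)). Hold for two more seconds, then look.

```bash
python3 -m crank '{"fingers":[0.12,0.12,0.12,0.12,0.12,0.12,0.12,0.12],"slide":[[0,0,0],[0,0,0],[0,0,0],[0,0,0],[0,0,0],[0,0,0],[0,0,0],[0,0,0]],"yaw":[0,0,0,0,0,0,0,0]}';python3 -m crank '{"fingers":[0.12,0.12,0.12,0.12,0.12,0.12,0.12,0.12],"slide":[[0,0,0],[0,0,0],[0,0,0],[0,0,0],[0,0,0],[0,0,0],[0,0,0],[0,0,0]],"yaw":[0,0,0,0,0,0,0,0]}';python3 b.py 4 lid_rim lid_hinge
```

```text
time_s: 7.4
tcp_pos: [440.9, 206.8, 102.3]
eef_rot: [3.131, -0.256, -0.005]
contact_force: [-13.4, 2.4, 28.1]
width: 0.56
gripper_force: 14.7
time_s: 8.4
tcp_pos: [440.9, 206.8, 102.3]
eef_rot: [3.131, -0.256, -0.005]
contact_force: [-13.1, 3.1, 26.1]
width: 0.557
gripper_force: 14.7
8.4 [440.85451259 206.77238842 102.31281113] [-13.11693042   3.12106918  26.07019577] 0.5569810877287743
side lid_rim 0.88 [165. 333.] [554. 196. 202.] [557. 400.  98.]
side lid_hinge 0.56 [221. 364.] [609. 114. 139.] [614. 175.  98.]
top lid_rim 0.78 [223. 305.] [549. 195. 202.] [572. 201.  98.]
top lid_hinge 0.72 [303. 376.] [421.  60.  24.] [418.  67.  98.]
```

View pics/side4.png

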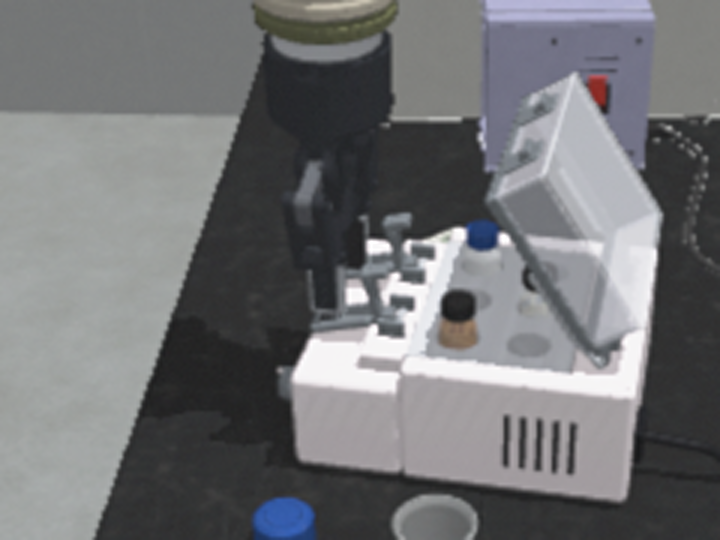

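```bash
python3 -m crank '{"fingers":[0.12,0.12,0.12,0.12,0.12,0.12,0.12,0.12],"slide":[[0,0,0.008],[0,0,0.02],[0,0,0.04],[0,0,0.06],[0,0,0.08],[0.01,-0.002,0.094],[0.03,-0.005,0.094],[0.05,-0.008,0.094]],"yaw":[0,0,0,0,0,0,0,0]}'; python3 -m crank '{"fingers":[0.12,0.12,0.12,0.12,0.12,0.12,0.12,0.12],"slide":[[0.01,-0.002,0],[0.018,-0.003,0],[0.024,-0.004,0],[0.028,-0.005,0],[0.03,-0.005,0],[0.03,-0.005,0],[0.03,-0.005,0],[0.03,-0.005,0]],"yaw":[0,0,0,0,0,0,0,0]}'; python3 b.py 5 lid_rim
```

```text
time_s: 9.7
tcp_pos: [494.9, 197.9, 195.1]
eef_rot: [3.131, -0.259, 0.0]
contact_force: [-0.1, 0.3, -0.6]
width: 0.563
gripper_force: 0.0
time_s: 10.7
tcp_pos: [523.4, 193.3, 195.4]
eef_rot: [-3.131, 0.259, 0.0]
contact_force: [1.1, -0.4, -0.4]
width: 0.556
gripper_force: 0.0
10.7 [523.35004904 193.32901955 195.42632092] [ 1.10168242 -0.38391997 -0.35374583] 0.5556059358014596
side lid_rim 0.9 [165. 331.] [551. 201. 199.] [553. 399.  98.]
```

View pics/side5.png

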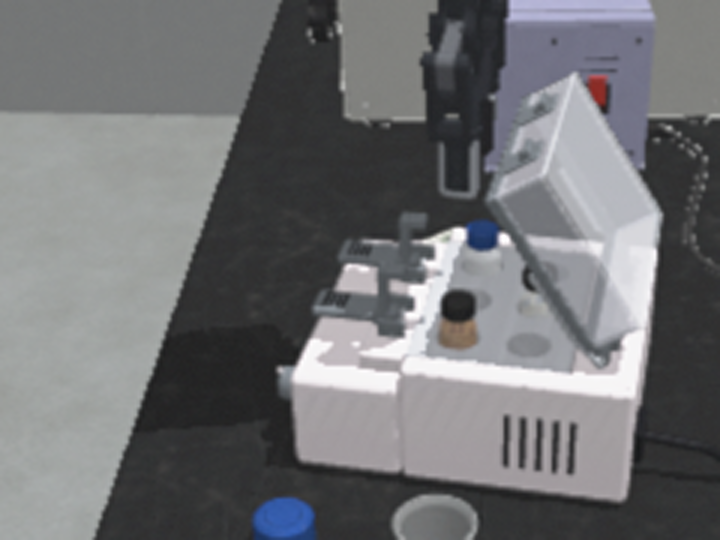

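```bash
python3 -m crank '{"fingers":[0.12,0.12,0.12,0.12,0.12,0.12,0.12,0.12],"slide":[[0.008,-0.001,0],[0.014,-0.002,0],[0.019,-0.003,0.002],[0.024,-0.004,0.006],[0.029,-0.005,0.009],[0.034,-0.006,0.011],[0.038,-0.006,0.012],[0.042,-0.007,0.013]],"yaw":[0,0,0,0,0,0,0,0]}'
```

```text
time_s: 11.9
tcp_pos: [565.7, 186.3, 208.4]
eef_rot: [-3.131, 0.259, 0.0]
contact_force: [0.1, 0.3, -0.8]
width: 0.558
gripper_force: 0.0
```

```bash
python3 -m crank '{"fingers":[0.12,0.12,0.12,0.12,0.12,0.12,0.12,0.12],"slide":[[0.004,-0.001,0.001],[0.008,-0.001,0.003],[0.012,-0.002,0.004],[0.016,-0.003,0.005],[0.02,-0.003,0.005],[0.024,-0.004,0.006],[0.027,-0.004,0.006],[0.027,-0.004,0.006]],"yaw":[0,0,0,0,0,0,0,0]}';python3 b.py 6 lid_rim
```

```text
time_s: 12.9
tcp_pos: [592.7, 182.3, 214.3]
eef_rot: [-3.131, 0.259, 0.0]
contact_force: [-0.2, -0.8, -0.3]
width: 0.559
gripper_force: 0.0
12.9 [592.68497248 182.26656974 214.31895799] [-0.20559843 -0.83316898 -0.29091442] 0.5585706405092072
side lid_rim 0.91 [164. 393.] [659. 184. 212.] [693. 409.  98.]
```

View pics/side6.png

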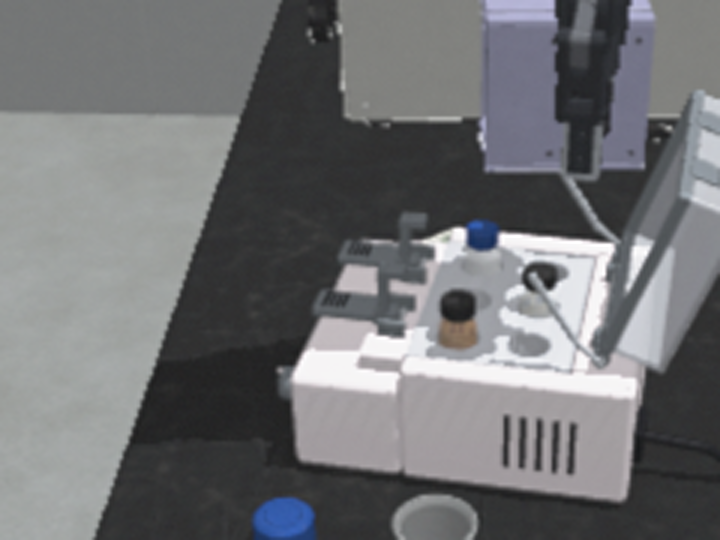

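The lid is over, with its rim at x≈659, z 212, which matches 1.9 rad. The keys are up and the vials are in place. I'll back off, then hand in.

```bash
python3 -m crank '{"fingers":[0.12,0.12,0.12,0.12,0.12,0.12,0.12,0.12],"slide":[[-0.01,0.002,0.01],[-0.03,0.005,0.02],[-0.05,0.008,0.03],[-0.07,0.012,0.04],[-0.08,0.013,0.045],[-0.08,0.013,0.045],[-0.08,0.013,0.045],[-0.08,0.013,0.045]],"yaw":[0,0,0,0,0,0,0,0]}';python3 b.py 7 lid_rim; python3 -c "
from bench import manip;print(manip.sign_off())"
```

```text
time_s: 14.1
tcp_pos: [512.9, 195.0, 259.0]
eef_rot: [3.13, -0.26, -0.001]
contact_force: [0.8, -0.8, -0.6]
width: 0.559
gripper_force: 0.0
14.1 [512.94620811 195.0460524  258.9507813 ] [ 0.80077168 -0.79315512 -0.64986148] 0.5594685141629494
side lid_rim 0.87 [162. 392.] [658. 191. 213.] [694. 421.  98.]
the job is handed in; nothing more can be done
None
```

The heater is open and the job was handed in at about 14 s: both keys were held down until the lid stopped half open, then came back up, and the lid was pushed over to rest fully open (about 1.9 rad from the camera), with the vials looking undisturbed, the things beside the heater never approached, and no verdict returned at hand-in.

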